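Undo the transit cradle's sagging gate bolt and hold the gate ajar

TASK

Open the repaired binocular's transit cradle: first slide the transport lock back to its end stop, then take the knob of the sagging gate bolt, lift it so that its dog clears the keeper's bent-up lip and, while lifted, draw it sideways towards the gate's hinge until it is well clear of the keeper. Still holding the bolt by its knob, pull the gate open to about 30 degrees against its closing spring and finish there, holding the gate ajar with the knob in the gripper; never force the bolt through the lip, and leave the binocular and the other things lying about alone.

Things in the scene. Friction and masses are not known exactly. Their poses are not given: they have to be found in the camera images.
- cradle: Fixed grey open-topped transit cradle, 305 mm wide (y), 190 mm deep, walls 100 mm high. Origin: under the middle of its front, at table height; x points into the cradle (away from the robot), y left, z up; turned up to 0.25 rad. 'Cradle axes' below are mm in this frame. The barred gate fills its front in the plane x = 0 (16 mm thick, top at z = 100). Nothing inside is over 75 mm high.
- gate_hinge (a point): Point on the gate's upright hinge axis, level with the gate's top: cradle axes (0, 120, 100), at the gate's left end.
- gate (a joint): Angle of the gate, rad: 0 closed, grows as its free right end swings out of the front towards the robot (clockwise from above about gate_hinge), limit 1.3. A spring shuts it (0.22 Nm closed, 0.3 Nm at 0.5 rad); it cannot open while the bolt's dog is in the keeper.
- gate_stile (a point): Top middle of the gate's free (right) end stile: cradle axes (0, -93, 100) when shut. Two steel bolt guides stand on the gate's top rail, up to height 154, at y = -85 and y = 62 (12 mm long, 24 mm wide).
- keeper_lip (a point): Top edge of the steel keeper's bent-up lip, on the front end of the right side rail: cradle axes (-1, -115, 114). The bolt's downturned dog (10 mm long) sits beyond the lip, to its right, between the lip and a 130 mm high front cheek.
- knob_center (a point): Centre of the bolt's steel draw knob, an upright cylinder 24 mm in diameter, 36 mm high, on a thin stem above the gate's top rail. With the bolt home and at rest: cradle axes (0, -35, 170), knob spanning heights 152 to 188. It moves with bolt_draw, bolt_lift and the gate.
- draw_knob: The same knob as a solid; origin at its centre, axes parallel to the gate's.
- bolt_draw (a joint): How far the bolt is drawn out of the keeper, m: 0 home, limit 0.045, along the gate towards its hinge (cradle +y while the gate is shut). Friction about 1 N. The dog meets the lip after about 0.003 to 0.005 and is past it at 0.021; from 0.03 on the gate is free to swing.
- bolt_lift (a joint): How far the bolt is lifted in its tall guides, m: 0 sagging at rest, limit 0.018. It falls back by its weight (about 0.2 kg). It must be up 0.012 or more to pass over the lip; the transport lock's tongue stops it at about 0.006 until the lock is slid back.
- transport_lock (a joint): Travel of the transport lock slide on top of the right side rail, m: 0 its tongue lies over the bolt's nose; 0.040 end stop, fully back (towards cradle +x, away from the robot). Starts between 0 and 0.008. Friction 2 N; it stays where it is left.
- lock_grip (a point): Grasp point of the transport lock's upright aluminium tab, 14 mm thick (cradle x), 26 mm wide (cradle y), from height 132 to 180, this point at height 160 on its middle: cradle axes (50 + travel, -130, 160). Its tongue, 12 mm wide, runs towards the front at heights 133 to 139.
- binocular: Blue-grey marine binocular body lying in the cradle, about 125 by 140 by 62 mm; leave alone. Origin under its middle.
- hinge_cap: Brass hinge cover cap, 32 mm across, 14 mm high, on the table left of the cradle; leave alone.
- test_lens: Frosted glass test lens, disc 50 mm across, 8 mm thick, on the table to the left; leave alone.
- eye_guard: Black rubber eyepiece guard, ring 44 mm across, 24 mm high, on the table right of the cradle; leave alone.
- spanner: Steel spanner, 160 mm long, on the table left of the cradle; leave alone.
- screwdriver: Screwdriver, 170 mm long, on the table to the right; leave alone.
- screw_jar: Small jar, 52 mm across, 60 mm high, on the table right of the cradle; leave alone.

How it is judged:
On the way, in this order (a step that is already met when the one before it is completed fails the run):
1. the transport lock is at its end stop (value of joint transport_lock above 0.036 m), for 0.1 s.
2. the bolt is lifted and is being drawn over the keeper's lip (value of joint bolt_lift above 0.009 m and value of joint bolt_draw between 0.006 and 0.03 m), for 0.02 s.
3. the bolt is drawn clear of the keeper (value of joint bolt_draw above 0.031 m), for 0.1 s.
4. the gate is pulled ajar with the bolt's knob in hand (value of joint gate above 0.31 rad and contact force between the fingers and draw_knob above 1 N), for 0.2 s.
At the end, for the whole second after the job is handed in: The transport lock is within 4 mm of its end stop, the bolt is still drawn by more than 25 mm, the gate stands still between 18 and 42 degrees open (0.31 to 0.74 rad), and the gripper's fingers still hold the bolt's knob (contact force over 1 N): the sprung gate is held open by the robot (all of step 4 and value of joint transport_lock above 0.036 m and value of joint bolt_draw above 0.025 m and value of joint gate below 0.74 rad and velocity of joint gate between -0.1 and 0.1 rad/s); the arm keeps its last pose, push and grip.
It fails at once if the bolt is forced through the keeper's lip without being lifted (value of joint bolt_draw between 0.01 and 0.014 m and value of joint bolt_lift below 0.006 m and value of joint gate below 0.1 rad).
It fails at once if the binocular or a thing lying about is moved more than 25 mm (distance of any of binocular, hinge_cap, test_lens, eye_guard, spanner, screwdriver, screw_jar from where it was at the start of the episode above 0.025 m).
It also fails if it takes over 42 s, if anything falls off the work surface, if the arm or the gripper's body presses on something with over 40 N, if the wrist force passes 120 N, or if a joint passes its speed limit or range.

ROBOT

A 6-joint arm with a two-finger parallel gripper is mounted at the origin on the work surface. World frame = base frame: x ahead of the robot, y to its left, z up, the work surface at z = 0. Lengths are in m, angles in rad, forces in N, time in s.
With the tool pointing down it reaches from about 0.425 to 0.95 m from the base axis. Payload 14.7 kg.
Tool frame: the origin (TCP) lies midway between the tips of the shut fingers; the grasp point (between the pads) lies 19 mm behind it; z points along the fingers, y is the line along which they close (so a half turn about z gives the same grasp; the last joint's range is limited). The gripper opens to 85 mm and grips with 20 to 120 N. Pads are 22 mm wide; open, the fingers measure 114 mm over their backs; the gripper's body (76 mm by 85 mm) begins 54 mm behind the grasp point. The pads swing forward as they close: fully open they stand 13 mm farther back than shut.
Start: joints at [-0.047, 0.48, 1.596, -0, 1.065, -0.047], TCP at [0.65, 0, 0.231] pointing down, gripper open.
Joint ranges: [-2.75, 2.75], [-0.82, 2.05], [0.23, 2.67], [-1.56, 4.7], [0.09, 2.69], [-2.92, 2.92]. Speed limits (rad/s): [1.89, 1.89, 2.39, 3.01, 3.01, 3.01].

INTERFACE

Orientations are given as a unit quaternion [w, x, y, z].
In Python, from cell import readout, eyes, finish_job gives the robot as it stands.
- The arm moves only by the tool arm_command, never from a script. Its argument "motion" is a list that holds one entry, the list of rows, each a list of 7 numbers: the shift along the tool's x, y, z in mm, then the turn, a rotation vector about the tool's x, y, z in rad, then the closure, from -1 (fully open) to 1 (shut). In form: [[[dx, dy, dz, wx, wy, wz, fingers], ...]]. A call has 1 to 10 rows; each row shifts and turns the commanded pose from where the row before left it, along the tool's axes as they then stand; what a row does not reach is not made up. A row lasts 1/10 s, in which the tool goes at most 50 mm and 8.59 degrees, less where a joint would pass 70% of its speed; a pose out of reach is approached as far as the arm can. A call is refused whole if a number of a shift passes 50 or a number of a turn 0.15, either way. A call with a gripper value outside its range is refused whole. The fingers move at their own pace and stop on an object; "squeeze" is the grip in N (left out, the last holds). Time passes only in rows, so rows that do not move let the fingers close. It gives the time, the measured TCP pose, the force, the opening and the grip force at its end, in the units of the state.
- readout.state(): the state, without advancing time (a new reading comes with each control period).
- eyes.snapshot(name): name is "scene" or "side" or "wrist"; returns a dict with "frame" (420x560x3 uint8, red, green, blue), "z_map" (420x560 float32, m along the optical axis (not along the pixel's ray), 0 where there is no reading), "vfov" (degrees; the focal length in pixels is half the picture's height over the tangent of half this angle, whatever the lens; pixels are square), "cx", "cy" (the principal point, pixels), "R" (3x3) and "t" (3): a world point X has camera coordinates R X + t. Camera axes: x right, y down, z forward; pixel columns grow to the right and rows downward; lengths in m; the calibration is good to about 2 mm. A picture is of the moment at which its call begins.
- finish_job(): hands the job in; it is judged then, once.
The state is a dict: "time_s": time; "joint_positions": joint angles; "qd": joint speeds; "effort": joint torques, N m; "tcp_pos": TCP position; "orientation": TCP orientation; "wrist_force": force on the tool from outside, world axes, zero at the start; "ft_torque": the same for the moment, N m; "gripper_width": finger opening in m; "gripper_force": force on a finger pad.
Only numpy, scipy, OpenCV 4.12 (cv2) and the standard library are available. Lean on these libraries where they do the work, as an engineer would, in place of code of your own. Each camera call takes 0.05 s, during which the arm holds its last target. There are 200 camera calls.

## Working session

There is one attempt and no reset: what is moved stays moved. The work goes in short steps, Python scripts to look and compute and a tool call to move; the robot and the scene stay as the last step left them, time stands still between calls to the robot, and variables do not carry over. Pictures are saved under pics/ and viewed, at most 10 in all, crops included, and the job is handed in when it is done.

Besides the shell and the picture viewer there is one more tool, called after "Emit:" as a command line: name --argument value ..., lists and objects as JSON in quotes. arm_command: Moves the arm, as the interface text tells. Its arguments: {"type":"object","properties":{"motion":{"type":"array","items":{"type":"array","items":{"type":"array","items":{"type":"number"}}}},"squeeze":{"type":"number"}},"required":["motion"]}

```bash
mkdir -p pics
cat > h.py <<'E'
import numpy as np,cv2
from cell import readout,eyes,finish_job
def snap(n,f=None):
    d=eyes.snapshot(n)
    if f: cv2.imwrite('pics/'+f,d['frame'][:,:,::-1])
    return d
def world(d):
    h,w=d['z_map'].shape;F=h/2/np.tan(np.radians(d['vfov'])/2)
    v,u=np.mgrid[:h,:w];z=d['z_map']
    P=np.stack([(u-d['cx'])/F*z,(v-d['cy'])/F*z,z],-1)
    return (P-d['t'])@d['R']
E
python3 - <<'E'
from h import *
for n in('scene','side'):
    d=snap(n,n+'0.png');np.savez(n+'0.npz',**d)
    W=world(d);print(n,d['vfov'],-np.array(d['R']).T@d['t'],np.mean(d['z_map']>0))
s=readout.state();print(s)
a=cv2.imread('pics/scene0.png');b=cv2.imread('pics/side0.png')
E
```

```text
scene 56.69595170941247 [0.9287882  0.67831673 0.86821607] 0.9958248299319727
side 46.43308473617136 [-0.2011324  -0.87369322  0.84048474] 0.9960926870748299
{'time_s': 0.1, 'joint_positions': array([-4.66091137e-02,  4.80762325e-01,  1.59678657e+00,  1.21732826e-05,
        1.06509436e+00, -4.66257052e-02]), 'qd': array([-1.73342697e-03, -1.48995287e-03, -5.22434239e-05, -4.88053516e-04,
       -2.06575427e-03,  1.47257052e-04]), 'effort': array([ 1.67757746e-03, -9.52259731e+01, -4.31040895e+01, -7.08879679e-05,
        5.18796020e-03, -6.33731224e-05]), 'tcp_pos': array([6.49648190e-01, 3.54326192e-05, 2.30750031e-01]), 'orientation': array([-3.91934908e-04,  7.07102905e-01,  7.07110463e-01, -3.49795865e-04]), 'wrist_force': array([-0.07681617,  0.15091462,  0.41570528]), 'ft_torque': array([-0.0001395 ,  0.03209369, -0.02815942]), 'gripper_force': 0.0, 'gripper_width': 0.08530269090496403}
```

View pics/scene0.png

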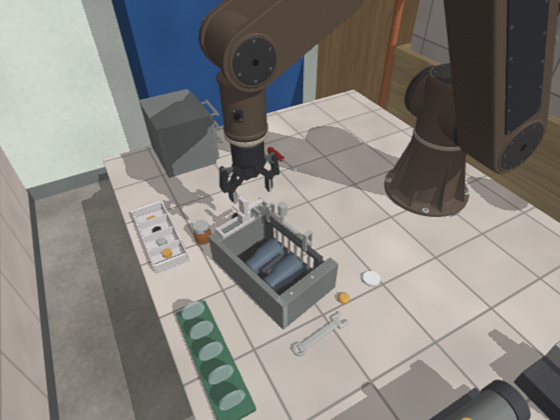

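View pics/side0.png

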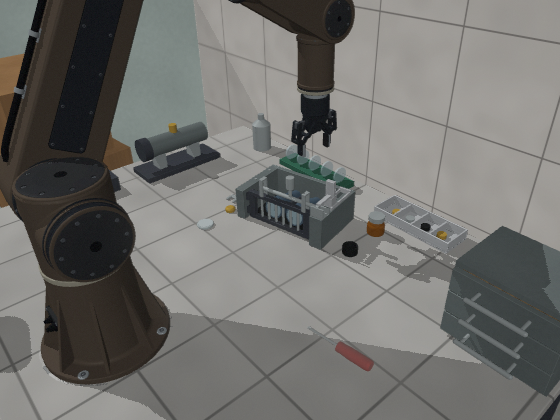

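The scene view shows the cradle at about (270,260). In the side view the knob is near (290,187) and the lock tab near (331,190). Next I'll get coordinates from the depth.

Run:
```python
from h import *
for n in('scene','side'):
    d=np.load(n+'0.npz');W=world(d)
    box=(slice(185,330),slice(200,350)) if n=='scene' else (slice(160,250),slice(225,360))
    P=W[box].reshape(-1,3);
    m=(P[:,2]>.09)&(P[:,2]<.106);Q=P[m]
    print(n,len(Q),cv2.minAreaRect(Q[:,:2].astype(np.float32)*1000))
    M=(W[...,2]>.143)&(W[...,2]<.20);mm=np.zeros_like(M);mm[box]=M[box]
    k,l,st,c=cv2.connectedComponentsWithStats(mm.astype(np.uint8))
    for i in range(1,k):
        if st[i,4]>5:
            q=W[l==i];print(st[i],q.mean(0).round(4),q.min(0).round(3),q.max(0).round(3))
    f=d['frame'][box][:,:,::-1];cv2.imwrite(f'pics/{n}c.png',cv2.resize(f,None,fx=4,fy=4,interpolation=2))
```

```text
scene 2469 ((636.798095703125, 64.91302490234375), (190.66976928710938, 306.5041198730469), 13.455657005310059)
[238 196  10  16 117] [ 0.6517 -0.0636  0.1659] [ 0.641 -0.08   0.144] [ 0.66  -0.054  0.183]
[265 201   9  10  47] [ 0.5852 -0.0366  0.1514] [ 0.572 -0.047  0.143] [ 0.596 -0.028  0.156]
[278 202   9  16 124] [0.5744 0.0172 0.1746] [0.56  0.002 0.143] [0.585 0.027 0.191]
[302 230  10   9  55] [0.5516 0.1061 0.152 ] [0.537 0.097 0.144] [0.562 0.114 0.157]
side 1361 ((635.4088134765625, 61.14458465576172), (196.6667022705078, 310.3420715332031), 13.24317741394043)
[286 175   9  18 128] [0.5665 0.004  0.1725] [ 0.556 -0.005  0.143] [0.583 0.021 0.19 ]
[259 177   8   7  39] [0.5454 0.1    0.1505] [0.534 0.093 0.143] [0.56  0.111 0.156]
[326 179  10  16 135] [ 0.6448 -0.0751  0.1645] [ 0.637 -0.087  0.143] [ 0.658 -0.06   0.183]
[301 191   9   8  45] [ 0.5792 -0.0425  0.1512] [ 0.568 -0.051  0.143] [ 0.595 -0.032  0.156]
```

View pics/sidec.png

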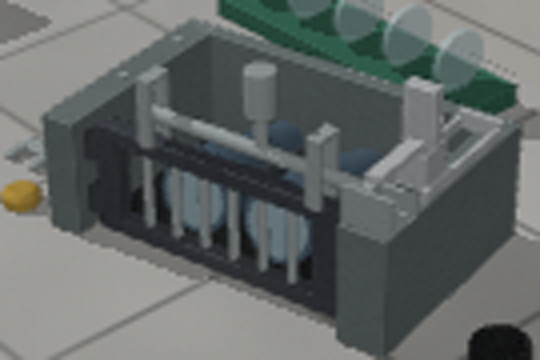

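View pics/scenec.png

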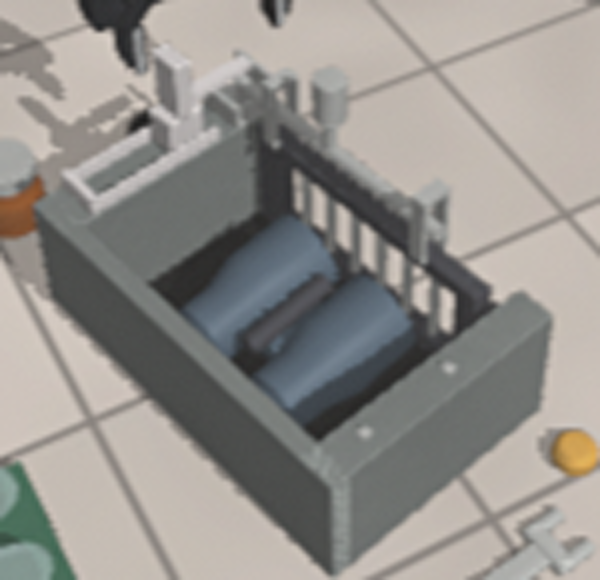

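Pose from depth: yaw is about 0.231 rad and the cradle origin about (0.563, 0.044). The lock travel comes out at about 7 mm, and the two cameras agree within about 6 mm. I'll hover over the lock tab and check from there with the wrist camera.

Emit:
arm_command --motion '[[[-23,0,0,0,0,0,-1],[-23,0,0,0,0,0,-1],[-23,0,0,0,0,0,-1],[0,0,0,0,0,-0.115,-1],[0,0,0,0,0,-0.115,-1],[0,0,0,0,0,0,-1],[0,0,0,0,0,0,-1]]]' --squeeze 40

```text
time_s: 0.8
tcp_pos: [0.6499, -0.0689, 0.2311]
orientation: [-0.0, 0.623, 0.783, -0.0]
wrist_force: [-0.3, 0.8, 0.5]
gripper_width: 0.0854
gripper_force: 0.0
```

```bash
cat > m.py <<'E'
from h import *
import sys
d=snap('wrist',sys.argv[1]);W=world(d);s=readout.state();print(s['tcp_pos'],s['orientation'],d['vfov'])
v=W[...,2]
M=((v>.143)&(v<.2)&(abs(W[...,0]-.62)<.12)&(d['z_map']>.06)).astype(np.uint8)
k,l,st,c=cv2.connectedComponentsWithStats(M)
for i in range(1,k):
    if st[i,4]>40:
        q=W[l==i];zt=np.percentile(q[:,2],97);T=q[q[:,2]>zt-.004]
        print(st[i],zt.round(4),cv2.minAreaRect(T[:,:2].astype(np.float32)*1000))
E
python3 m.py w1.png
```

```text
[ 0.64988115 -0.06879702  0.23111107] [-1.68491917e-04  6.22522878e-01  7.82601578e-01 -8.96651342e-05] 68.91525552591551
[ 154   51   55   47 1947] 0.1885 ((570.1304321289062, 11.76169204711914), (23.033979415893555, 22.890544891357422), 27.644189834594727)
[181 146  38  19 660] 0.1545 ((581.6802368164062, -38.1207160949707), (24.36002540588379, 12.144323348999023), 12.91266918182373)
[268 195  21  50 969] 0.1803 ((647.6346435546875, -68.37750244140625), (13.67104721069336, 25.993099212646484), 13.362608909606934)
```

View pics/w1.png

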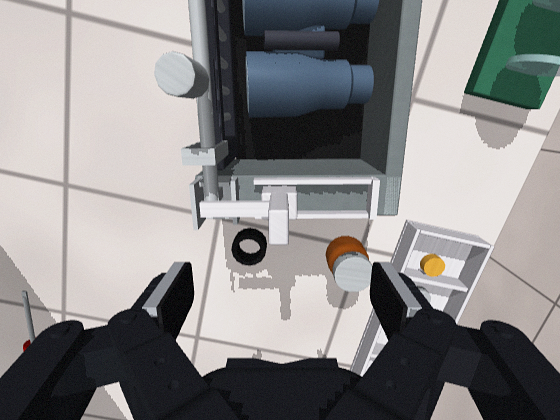

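The wrist view shows the tab at (278,215), the knob at (178,75) and the guide at (205,152). Tops are 0.180 and 0.188, as specified, and the tab measures 13.7 × 26 mm. Tab at (0.6476, -0.0684), knob at (0.5701, 0.0118). Descending and gripping the tab.

Emit:
arm_command --motion '[[[1,-2,20,0,0,0,-1],[0,0,24,0,0,0,-1],[0,0,24,0,0,0,-1],[0,0,20,0,0,0,-1],[0,0,0,0,0,0,1],[0,0,0,0,0,0,1],[0,0,0,0,0,0,1],[0,0,0,0,0,0,1],[0,0,0,0,0,0,1],[0,0,0,0,0,0,1]]]' --squeeze 30

```text
time_s: 1.85
tcp_pos: [0.6483, -0.0686, 0.1443]
orientation: [0.001, 0.621, 0.784, 0.0]
wrist_force: [-1.3, -0.0, 6.5]
gripper_width: 0.0134
gripper_force: 32.9
```

Emit:
arm_command --motion '[[[0,7,0,0,0,0,1],[0,7,0,0,0,0,1],[0,7,0,0,0,0,1],[0,6,0,0,0,0,1],[0,5,0,0,0,0,1],[0,3,0,0,0,0,1],[0,0,0,0,0,0,1],[0,0,0,0,0,0,1]]]'

```text
time_s: 2.65
tcp_pos: [0.6794, -0.0612, 0.1441]
orientation: [-0.001, 0.621, 0.784, -0.002]
wrist_force: [-20.4, -6.0, 18.2]
gripper_width: 0.0141
gripper_force: 34.5
```

The slide moved about 32 mm and stopped against 21 N, so it's at the end stop. Releasing, rising and checking.

Emit:
arm_command --motion '[[[0,-3,0,0,0,0,-1],[0,0,0,0,0,0,-1],[0,0,0,0,0,0,-1],[0,0,0,0,0,0,-1],[0,0,-20,0,0,0,-1],[0,0,-25,0,0,0,-1],[0,0,-25,0,0,0,-1],[0,0,0,0,0,0,-1],[0,0,0,0,0,0,-1]]]'

```text
time_s: 3.55
tcp_pos: [0.6793, -0.0611, 0.2136]
orientation: [0.0, 0.621, 0.784, 0.0]
wrist_force: [-0.5, 0.5, -0.0]
gripper_width: 0.0855
gripper_force: 0.0
```

```bash
cat >> m.py <<'E'
y=.2325;c,S=np.cos(y),np.sin(y);dx,dy=np.array([.5701,.0118])-s['tcp_pos'][:2]
print('knob tool y',dx*c+dy*S,'tool x',-dx*S+dy*c)
E
python3 m.py w2.png
```

```text
[ 0.67875604 -0.0610679   0.21274719] [-2.18095770e-04  6.21293045e-01  7.83578261e-01 -1.14886008e-04] 68.91525552591551
[  81   46   73   53 2869] 0.1884 ((570.1869506835938, 11.543621063232422), (23.996299743652344, 22.822216033935547), 29.792884826660156)
[126 150  45  20 776] 0.1545 ((581.6388549804688, -37.91070556640625), (24.921457290649414, 11.8512601852417), 12.42873764038086)
[ 270  202   23   55 1156] 0.1804 ((679.2076416015625, -60.76512145996094), (13.805887222290039, 25.813575744628906), 12.221235275268555)
knob tool y -0.0889429131888078 tool x 0.09594281303434178
```

The tab moved 32.5 mm and is now at the end stop. On to the knob.

Emit:
arm_command --motion '[[[32,-30,0,0,0,0,-1],[32,-30,0,0,0,0,-1],[32,-29,0,0,0,0,-1],[0,0,0,0,0,0,-1],[0,0,20,0,0,0,-1],[0,0,20,0,0,0,-1],[0,0,20,0,0,0,-1],[0,0,0,0,0,0,-1]]]'

```text
time_s: 4.4
tcp_pos: [0.5686, 0.012, 0.1503]
orientation: [-0.002, 0.621, 0.784, -0.002]
wrist_force: [0.6, -0.9, 0.0]
gripper_width: 0.0855
gripper_force: 0.0
```

Emit:
arm_command --motion '[[[0,0,0,0,0,0,1],[0,0,0,0,0,0,1],[0,0,0,0,0,0,1],[0,0,0,0,0,0,1],[0,0,0,0,0,0,1],[0,0,0,0,0,0,1],[0,0,0,0,0,0,1]]]' --squeeze 40

```text
time_s: 5.1
tcp_pos: [0.5703, 0.0119, 0.154]
orientation: [0.0, 0.621, 0.784, -0.0]
wrist_force: [-5.0, -1.1, 8.7]
gripper_width: 0.0229
gripper_force: 38.7
```

Emit:
arm_command --motion '[[[0,0,-5,0,0,0,1],[0,0,-5,0,0,0,1],[0,0,-5,0,0,0,1],[0,0,0,0,0,0,1],[0,0,0,0,0,0,1],[0,0,0,0,0,0,1]]]'

```text
time_s: 5.7
tcp_pos: [0.5702, 0.012, 0.1682]
orientation: [-0.0, 0.621, 0.784, -0.0]
wrist_force: [-3.8, -0.5, -1.8]
gripper_width: 0.023
gripper_force: 39.4
```

```bash
cat > k.py <<'E'
from h import *
# bolt state from the tapered views: pixels of guides/knob cluster in scene cam
import sys
for n in('scene','side'):
    d=snap(n);W=world(d)
    box=(slice(170,330),slice(200,350)) if n=='scene' else (slice(150,250),slice(225,370))
    f=d['frame'][box][:,:,::-1];cv2.imwrite(f'pics/{n}{sys.argv[1]}.png',cv2.resize(f,None,fx=4,fy=4,interpolation=2))
s=readout.state();print(s['tcp_pos'],s['wrist_force'],s['gripper_width'])
E
python3 k.py L
```

```text
[0.57019053 0.01200107 0.16811334] [-4.02873194 -1.05199898 -2.05248799] 0.02287190562156729
```

View pics/sideL.png

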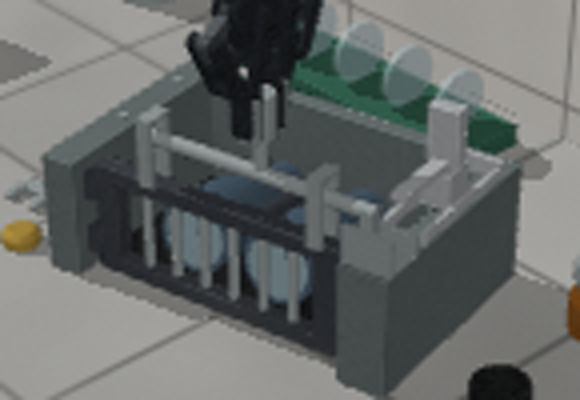

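The bar is up high in its guides (about (260,155) in the crop), the bolt's 2 N hangs in the gripper, and the lock's tongue is back. Drawing the bolt.

Emit:
arm_command --motion '[[[0,0,-1,0,0,0,1],[4,0,0,0,0,0,1],[5,0,0,0,0,0,1],[5,0,0,0,0,0,1],[5,0,0,0,0,0,1],[5,0,0,0,0,0,1],[5,0,0,0,0,0,1],[5,0,0,0,0,0,1],[5,0,0,0,0,0,1],[0,0,0,0,0,0,1]]]'

```text
time_s: 6.8
tcp_pos: [0.561, 0.0505, 0.1692]
orientation: [-0.0, 0.621, 0.784, -0.0]
wrist_force: [-5.8, -1.1, -2.4]
gripper_width: 0.0228
gripper_force: 39.4
```

Emit:
arm_command --motion '[[[0,0,0,0,0,0,1],[0,0,0,0,0,0,1]]]'

```text
time_s: 7.0
tcp_pos: [0.5611, 0.0502, 0.1692]
orientation: [-0.0, 0.621, 0.784, -0.0]
wrist_force: [-5.7, -0.1, -2.3]
gripper_width: 0.0233
gripper_force: 39.4
```

Emit:
arm_command --motion '[[[0.1,-4.6,0,0,0,0.04,1],[0.1,-4.6,0,0,0,0.04,1],[0.1,-4.6,0,0,0,0.04,1],[0.1,-4.6,0,0,0,0.04,1],[0.1,-4.6,0,0,0,0.04,1],[0.1,-4.6,0,0,0,0.04,1],[0,0,0,0,0,0,1]]]'

```text
time_s: 7.7
tcp_pos: [0.5344, 0.0471, 0.1695]
orientation: [0.0, 0.711, 0.703, 0.0]
wrist_force: [-0.1, -0.7, -2.8]
gripper_width: 0.0229
gripper_force: 39.5
```

Emit:
arm_command --motion '[[[0.1,-4.6,0,0,0,0.04,1],[0.1,-4.6,0,0,0,0.04,1],[0.1,-4.6,0,0,0,0.04,1],[0.1,-4.6,0,0,0,0.04,1],[0.1,-4.6,0,0,0,0.04,1],[0.1,-4.6,0,0,0,0.04,1],[0.1,-4.6,0,0,0,0.04,1],[0,0,0,0,0,0,1],[0,0,0,0,0,0,1],[0,0,0,0,0,0,1]]]'

```text
time_s: 8.7
tcp_pos: [0.5032, 0.0519, 0.1695]
orientation: [0.0, 0.801, 0.598, 0.0]
wrist_force: [2.0, 0.4, -2.1]
gripper_width: 0.0226
gripper_force: 39.6
```

```bash
python3 k.py G
```

```text
[0.50300625 0.05189117 0.1693933 ] [ 0.87174538  0.54681781 -2.59052123] 0.023395747471295848
```

View pics/sideG.png

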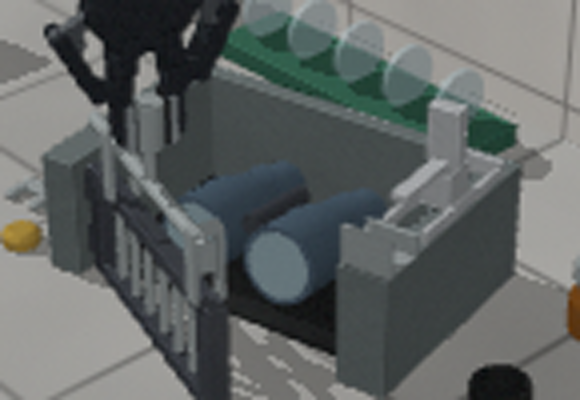

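The gate's free end (about (215,330) in the crop) has swung out to about 30° with the knob held at (150,120). The bolt is drawn, the tab is back at (447,140), and the binocular and eye guard are untouched. Handing in.

```bash
python3 -c "
from cell import finish_job
print(finish_job())"
```

```text
the job is handed in; nothing more can be done
None
```

I handed the job in with the transport lock at its end stop, the bolt lifted and drawn about 39 mm, and the gate held open at about 30° with the knob in the gripper; the hand-in gave no verdict.

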